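Put the oil bottles and balm jars away in their trays

TASK

The balm class is over: put the five things left out on the table back in the wooden trays, one to a bay and standing upright: the two small bottles in the narrow tray with three small bays, the large bottle in the two-bay tray beside the other large bottle, and the two squat jars in the wide tray with the two big empty bays. Set the glass down rather than dropping it, tip none of it over, and leave the two bottles that are already in the trays where they stand.

Things in the scene. Friction and masses are not known exactly. Their poses are not given: they have to be found in the camera images.
- small_bottle_1: small amber glass oil bottle (10 ml), standing: body 25 mm diameter and 38 mm tall, then a shoulder and a 20 mm diameter white screw cap, 58 mm tall in all, about 36 g. Origin: centre of its underside; z up along its axis. Starts on the table, anywhere among the loose things.
- small_bottle_2: small amber glass oil bottle (10 ml), standing: body 25 mm diameter and 38 mm tall, then a shoulder and a 20 mm diameter black screw cap, 58 mm tall in all, about 36 g. Origin: centre of its underside; z up along its axis. Starts on the table, anywhere among the loose things.
- large_bottle: large amber glass oil bottle (50 ml), standing: body 38 mm diameter and 68 mm tall, then a shoulder and a 29 mm diameter black screw cap, 96 mm tall in all, about 110 g. Origin: centre of its underside; z up along its axis. Starts on the table, anywhere among the loose things.
- jar_1: squat clear glass balm jar with a black screw lid, 54 mm diameter, straight sided, 52 mm tall, about 130 g. Origin: centre of its underside; z up along its axis. Starts on the table, anywhere among the loose things. The two jars are alike.
- jar_2: squat clear glass balm jar with a black screw lid, 54 mm diameter, straight sided, 52 mm tall, about 130 g. Origin: centre of its underside; z up along its axis. Starts on the table, anywhere among the loose things. The two jars are alike.
- small_tray: narrow light wooden tray for small bottles: a row of three bays, 42 x 42 mm inside; 150 x 54 mm outside. Fixed. Walls and dividers 6 mm thick, tops 18 mm above the table; bay floors 5 mm above it, a grey felt disc in each. Origin: centre of its underside, on the table; x along the row of bays, z up. Bay centres at x = -48, 0 and +48 mm, y = 0. The bay at +48 already holds a small bottle (stored_small); the other two are empty.
- large_tray: light wooden tray for large bottles: a row of two bays, 60 x 60 mm inside; 138 x 72 mm outside. Fixed. Walls and dividers 6 mm thick, tops 18 mm above the table; bay floors 5 mm above it, a grey felt disc in each. Origin: centre of its underside, on the table; x along the row of bays, z up. Bay centres at x = -33 and +33 mm, y = 0. The bay at +33 already holds a large bottle (stored_large); the other is empty.
- jar_tray: wide light wooden tray for balm jars: a row of two bays, 80 x 80 mm inside; 178 x 92 mm outside. Fixed. Walls and dividers 6 mm thick, tops 18 mm above the table; bay floors 5 mm above it, a grey felt disc in each. Origin: centre of its underside, on the table; x along the row of bays, z up. Bay centres at x = -43 and +43 mm, y = 0. Both bays are empty.
- stored_small: a small amber oil bottle like the two loose ones (25 mm diameter, 58 mm tall, white cap) that already stands in the small-bottle tray; it stays there. Origin: centre of its underside.
- stored_large: a large amber oil bottle like the loose one (38 mm diameter, 96 mm tall, white cap) that already stands in the large-bottle tray; it stays there. Origin: centre of its underside.

How it is judged:
By the outcome, as a careful person would: the job done as asked, in the order asked, and still so for the second after the job is handed in, with the robot touching nothing.
It also fails if it takes over 128 s, if anything falls off the work surface, if the arm or the gripper's body presses on something with over 40 N, if the wrist force passes 120 N, or if a joint passes its speed limit or range.

ROBOT

A 6-joint arm with a two-finger parallel gripper is mounted at the origin on the work surface. World frame = base frame: x ahead of the robot, y to its left, z up, the work surface at z = 0. Lengths are in m, angles in rad, forces in N, time in s.
With the tool pointing down it reaches from about 0.375 to 0.925 m from the base axis. Payload 5.7 kg.
Tool frame: the origin (TCP) lies midway between the tips of the shut fingers; the grasp point (between the pads) lies 19 mm behind it; z points along the fingers, x is the direction in which the jaws open and shut, and the axes are right-handed (so a half turn about z gives the same grasp; the last joint's range is limited). The gripper opens to 88 mm and grips with 3 to 60 N. Pads are 20 mm wide; open, the fingers measure 115 mm over their backs; the gripper's body (75 mm by 178 mm) begins 61 mm behind the grasp point.
Start: joints at [1.228, 0.359, 1.51, -0, 1.272, -0.115], TCP at [0.135, 0.584, 0.223] pointing down, gripper open.
Joint ranges: [-2.97, 2.97], [-1.01, 2.36], [0.21, 2.38], [-0.96, 4.11], [0.2, 2.71], [-2.98, 2.98]. Speed limits (rad/s): [2.39, 2.39, 3.14, 3.14, 3.14, 3.14].

INTERFACE

Orientations are given as a unit quaternion [x, y, z, w].
In Python, from bench import move_ptp, servo_line, goto_joints, move_gripper, sleep, inverse_kinematics, capture, PlanningError, close_job, spot_in, silhouettes, current_clock, current_joint_pos, current_qvel, current_joint_torque, current_position, current_orientation, current_force, current_torque, current_finger_gap gives the robot as it stands. Calls block until the motion is done:
- move_ptp(position, orientation): joint-space move of the TCP to a pose.
- servo_line(position, orientation=None, rate=0.15, contact_N=None): straight line of the TCP; orientation=None keeps the orientation; rate is the mean speed in m/s. With contact_N (N) it stops when the force on the tool has changed by that much, and returns True; else False.
- goto_joints(angles): joint-space move.
- move_gripper(opening): finger opening in m; the grip force is fixed at half the most; returns when the fingers have stopped.
- sleep(seconds).
- inverse_kinematics(position, orientation): joint angles nearest the present ones, or None.
- capture(name): name is "side" or "top"; returns a dict with "image" (420x560x3 uint8, blue, green, red), "range_z" (420x560 float32, m along the optical axis (not along the pixel's ray), 0 where there is no reading), "intrinsics" (3x3 intrinsics, pixels), "R" (3x3) and "t" (3): a world point X has camera coordinates R X + t. Camera axes: x right, y down, z forward; pixel columns grow to the right and rows downward; lengths in m; the calibration is good to about 2 mm. A picture is of the moment at which its call begins.
A pose or a line that the arm cannot do raises PlanningError and nothing moves.
- close_job(): hands the job in, once; it reports no verdict.
Trained networks look in the newest picture that a camera, given by its name, has taken for a name from the list of things; names that differ only in an ending like _2 or _b are one class to them, and where a whole thing is asked for, a point or a joint stands for the part that bears it (a point fixed in the world has none). Each returns a list of dicts, best first, with "conf" (0 to 1); they miss things now and then, are a little off and sometimes report something else, mostly with a low value. They report only what shows in the picture. A call takes as long as a camera call.
- spot_in(camera, query): "xy" ([column, row] in pixels, amid what is visible of it).
- silhouettes(camera, query): "region" (420x560 bool, what is visible of it) and "xy" ([column, row] in pixels, amid what is visible of it).
Readings, each from a call of its own:
- current_clock(): time.
- current_joint_pos(): joint angles.
- current_qvel(): joint speeds.
- current_joint_torque(): joint torques, N m.
- current_position(): TCP position.
- current_orientation(): TCP orientation.
- current_force(): force on the tool from outside, world axes, zero at the start.
- current_torque(): the same for the moment, N m.
- current_finger_gap(): finger opening in m.
Only numpy, scipy, OpenCV 4.12 (cv2) and the standard library are available. Lean on these libraries where they do the work, as an engineer would, in place of code of your own. Each camera call takes 0.05 s, during which the arm holds its last target.

## Working session

There is one attempt and no reset: what is moved stays moved. The work goes in short steps, each a Python script; the robot and the scene stay as the last script left them, time stands still between calls to the robot, and variables do not carry over. Pictures are saved under pics/ and viewed, and the job is handed in when it is done.

```bash
mkdir -p pics; ls; python3 - <<'E'
from bench import *
import cv2,numpy as np
for c in ["top","side"]:
    d=capture(c); cv2.imwrite(f"pics/{c}0.png",d["image"]); print(c,d["intrinsics"].tolist(),d["R"].round(4).tolist(),d["t"].round(4).tolist())
    np.savez(f"{c}0.npz",**d)
    for q in ["small_bottle_1","large_bottle","jar_1","small_tray","large_tray","jar_tray","stored_small","stored_large"]:
        print(q,[(np.round(r["xy"]).tolist(),round(r["conf"],2)) for r in spot_in(c,q)])
print(current_clock(),current_orientation(),current_position())
E
```

```text
pics
top [[443.38851065701726, 0.0, 278.95247860231876], [0.0, 443.38851065701726, 204.56619638227804], [0.0, 0.0, 1.0]] [[0.0242, -0.9997, -0.0029], [-0.9811, -0.0232, -0.192], [0.1919, 0.0074, -0.9814]] [-0.0185, 0.5627, 0.9475]
small_bottle_1 [([196.0, 216.0], 0.66), ([132.0, 223.0], 0.64)]
large_bottle [([233.0, 256.0], 0.51)]
jar_1 [([184.0, 173.0], 0.8), ([245.0, 194.0], 0.79), ([132.0, 224.0], 0.24)]
small_tray [([433.0, 248.0], 0.92)]
large_tray [([307.0, 202.0], 0.77)]
jar_tray [([370.0, 208.0], 0.85)]
stored_small [([431.0, 227.0], 0.72)]
stored_large [([313.0, 179.0], 0.87)]
side [[381.8726977855634, 0.0, 275.88795328174234], [0.0, 381.8726977855634, 206.15517998658424], [0.0, 0.0, 1.0]] [[0.7753, -0.6314, 0.0127], [-0.3884, -0.4924, -0.7789], [0.4981, 0.599, -0.627]] [-0.4452, 0.2357, 0.5122]
small_bottle_1 [([177.0, 144.0], 0.78), ([205.0, 168.0], 0.74)]
large_bottle [([199.0, 195.0], 0.88)]
jar_1 [([243.0, 149.0], 0.93), ([257.0, 185.0], 0.79)]
small_tray [([386.0, 377.0], 0.88)]
large_tray [([300.0, 232.0], 0.68)]
jar_tray [([350.0, 278.0], 0.84)]
stored_small [([404.0, 334.0], 0.55)]
stored_large [([320.0, 203.0], 0.84)]
0.9 [ 7.82869752e-01  6.22185624e-01 -8.21009817e-06  1.20076734e-05] [0.13547332 0.58448929 0.2226676 ]
```

View pics/top0.png

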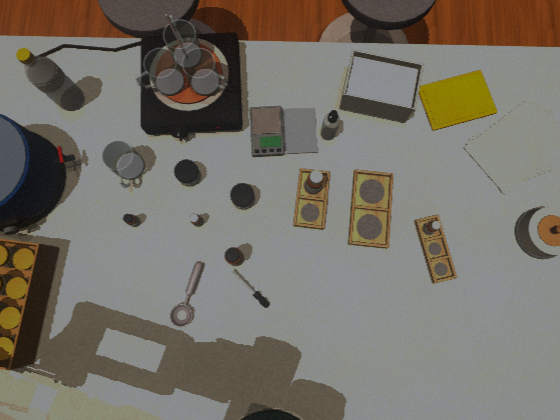

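View pics/side0.png

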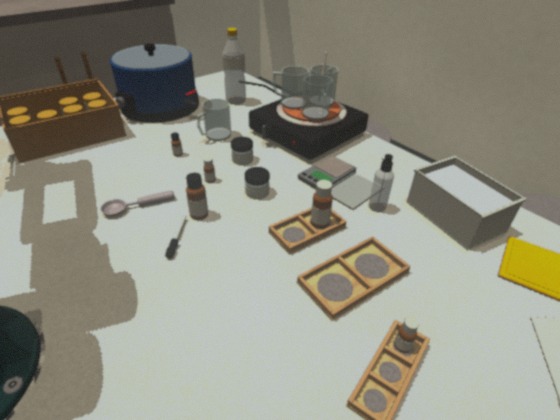

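The top view shows jars at (187,172) and (243,195), the black-cap small bottle at (132,219), the white-cap one at (197,219) and the large bottle at (234,256). The trays are at (311,198), (370,208) and (435,248). The networks' low-confidence third jar hit is just the black-cap small bottle. Next I'll get positions from depth.

```bash
cat > h.py <<'E'
import numpy as np,cv2
from scipy.ndimage import label
def cloud(d):
    K=d["intrinsics"];Z=d["range_z"];v,u=np.mgrid[:Z.shape[0],:Z.shape[1]]
    P=np.stack([(u-K[0,2])/K[0,0]*Z,(v-K[1,2])/K[1,1]*Z,Z],-1)
    W=(P-d["t"])@d["R"]
    W[Z==0]=np.nan
    return W
def proj(d,X):
    p=d["K"] if "K" in d else d["intrinsics"]
    c=np.atleast_2d(X)@d["R"].T+d["t"]; q=c@p.T; return q[:,:2]/q[:,2:]
E
python3 - <<'E'
from h import *
d={c:dict(np.load(f"{c}0.npz")) for c in("top","side")}
W={c:cloud(d[c]) for c in d}
px={"sb_black":((132,219),.058),"sb_white":((197,219),.058),"large":((234,256),.096),"jarA":((187,172),.052),"jarB":((243,195),.052),"st_small":((434,227),.063),"st_large":((316,176),.101)}
for n,((u,v),h) in px.items():
    w=W["top"][v-14:v+15,u-14:u+15].reshape(-1,3); w=w[~np.isnan(w[:,0])]
    zz=np.percentile(w[:,2],99)
    t=w[(abs(w[:,2]-h)<.007)]
    c=np.array([(t[:,i].min()+t[:,i].max())/2 for i in(0,1)]) if len(t) else None
    # side cloud near
    if c is None: print(n,zz);continue
    s=W["side"].reshape(-1,3); m=(np.hypot(s[:,0]-c[0],s[:,1]-c[1])<.035)&(abs(s[:,2]-h)<.006); s=s[m]
    print(n,"zmax",zz.round(4),"n",len(t),"mean",t.mean(0).round(4),"mid",c.round(4),"ext",np.ptp(t[:,:2],0).round(3),"| side n",len(s),s.mean(0).round(4) if len(s) else "", np.ptp(s[:,:2],0).round(3) if len(s) else "")
tr={"small":(435,248,.15,.054),"large":(311,198,.138,.072),"jar":(370,208,.178,.092)}
for n,(u,v,L,B) in tr.items():
  for c in("top","side"):
    ctr=W["top"][v-2:v+3,u-2:u+3].reshape(-1,3); ctr=np.nanmedian(ctr,0)
    s=W[c].reshape(-1,3); m=(np.hypot(s[:,0]-ctr[0],s[:,1]-ctr[1])<.09 if n!="jar" else np.hypot(s[:,0]-ctr[0],s[:,1]-ctr[1])<.105)&(s[:,2]>.0125)&(s[:,2]<.024)
    s=s[m]
    r=cv2.minAreaRect((s[:,:2]*1000).astype(np.float32))
    print(n,c,len(s),np.round(r[0],1),np.round(r[1],1),round(r[2],1), "z",s[:,2].mean().round(4))
for c in W:
  t=W[c][250:300,330:380] if c=="top" else W[c][200:230,215:245]; print(c,"table z",np.nanmedian(t[...,2]).round(4))
E
```

```text
sb_black zmax 0.0602 n 65 mean [0.524  0.3348 0.058 ] mid [0.5237 0.335 ] ext [0.018 0.019] | side n 39 [0.5222 0.3332 0.0559] [0.019 0.019]
sb_white zmax 0.06 n 63 mean [0.5282 0.186  0.0578] mid [0.5285 0.1862] ext [0.019 0.019] | side n 48 [0.5261 0.184  0.0562] [0.019 0.017]
large zmax 0.099 n 146 mean [0.4449 0.0934 0.096 ] mid [0.4447 0.093 ] ext [0.028 0.027] | side n 132 [0.4427 0.0903 0.0946] [0.029 0.029]
jarA zmax 0.056 n 433 mean [0.638  0.2128 0.0519] mid [0.6389 0.2127] ext [0.055 0.053] | side n 229 [0.6351 0.2091 0.0507] [0.055 0.053]
jarB zmax 0.0559 n 441 mean [0.5852 0.0813 0.052 ] mid [0.5854 0.0809] ext [0.053 0.053] | side n 318 [0.5823 0.0776 0.0508] [0.053 0.055]
st_small zmax 0.0644 n 70 mean [ 0.5235 -0.3521  0.0624] mid [ 0.5235 -0.3527] ext [0.018 0.019] | side n 166 [ 0.5213 -0.3545  0.0616] [0.019 0.019]
st_large zmax 0.1037 n 141 mean [ 0.6185 -0.0831  0.1007] mid [ 0.6188 -0.0836] ext [0.028 0.028] | side n 141 [ 0.6161 -0.0859  0.0995] [0.028 0.029]
small top 635 [ 477.5 -366.8] [149.8  56.1] 14.1 z 0.0176
small side 1633 [ 475.8 -367.7] [151.   54.8] 14.3 z 0.0169
large top 513 [588.6 -79.8] [ 72.2 138.6] 84.3 z 0.018
large side 708 [587.2 -80.9] [ 72.9 140.2] 84.5 z 0.0165
jar top 733 [ 570.6 -190.3] [151.2 178.7] 85.0 z 0.0177
jar side 1307 [ 569.3 -190.8] [152.8 179.7] 85.1 z 0.0163
top table z 0.0002
side table z -0.0007
```

```bash
python3 - <<'E'
from h import *
from bench import inverse_kinematics,current_joint_pos
d={c:dict(np.load(f"{c}0.npz")) for c in("top","side")}
W={c:cloud(d[c]) for c in d}
for c in W:
    s=W[c].reshape(-1,3); s=s[(s[:,2]>.0125)&(s[:,2]<.024)&(s[:,0]>.45)&(s[:,0]<.7)&(s[:,1]<-.127)&(s[:,1]>-.26)]
    r=cv2.minAreaRect((s[:,:2]*1000).astype(np.float32)); print(c,r)
# things taller than 70mm within 25cm of picks
s=W["top"].reshape(-1,3); s=s[s[:,2]>.07]
for p in [(.523,.334),(.527,.185),(.443,.092),(.637,.211),(.584,.079),(.49,-.35),(.44,-.38),(.555,-.077),(.61,-.19),(.527,-.187)]:
    r=np.hypot(s[:,0]-p[0],s[:,1]-p[1]); o=np.argsort(r); m=o[(r[o]>.03)&(r[o]<.2)][::60][:6]
    print(p,[(s[i].round(3).tolist(),round(float(r[i]),3)) for i in m])
E
```

```text
top ((568.1310424804688, -218.885498046875), (91.93608856201172, 178.69454956054688), 85.56648254394531)
side ((566.8427124023438, -218.39056396484375), (91.75122833251953, 182.019287109375), 86.82566833496094)
(0.523, 0.334) [([0.598, 0.348, 0.073], 0.076), ([0.625, 0.357, 0.085], 0.104), ([0.634, 0.337, 0.093], 0.111), ([0.639, 0.385, 0.09], 0.126), ([0.666, 0.324, 0.074], 0.143), ([0.67, 0.391, 0.078], 0.158)]
(0.527, 0.185) [([0.454, 0.104, 0.098], 0.109), ([0.456, 0.087, 0.099], 0.121), ([0.433, 0.097, 0.099], 0.129), ([0.435, 0.084, 0.078], 0.137), ([0.635, 0.335, 0.074], 0.185), ([0.654, 0.323, 0.073], 0.188)]
(0.443, 0.092) []
(0.637, 0.211) [([0.656, 0.322, 0.092], 0.112), ([0.642, 0.329, 0.092], 0.118), ([0.633, 0.341, 0.089], 0.13), ([0.601, 0.349, 0.071], 0.142), ([0.783, 0.193, 0.071], 0.148), ([0.694, 0.353, 0.094], 0.153)]
(0.584, 0.079) [([0.463, 0.091, 0.071], 0.121), ([0.448, 0.087, 0.096], 0.136), ([0.441, 0.102, 0.098], 0.145), ([0.433, 0.091, 0.098], 0.151), ([0.617, -0.074, 0.1], 0.156), ([0.61, -0.082, 0.101], 0.164)]
(0.49, -0.35) []
(0.44, -0.38) []
(0.555, -0.077) [([0.601, -0.078, 0.075], 0.046), ([0.607, -0.092, 0.095], 0.054), ([0.616, -0.069, 0.078], 0.061), ([0.624, -0.08, 0.099], 0.069), ([0.738, -0.114, 0.092], 0.187), ([0.743, -0.116, 0.093], 0.192)]
(0.61, -0.19) [([0.613, -0.1, 0.073], 0.09), ([0.607, -0.089, 0.08], 0.101), ([0.609, -0.081, 0.096], 0.109), ([0.603, -0.074, 0.073], 0.117), ([0.737, -0.12, 0.078], 0.145), ([0.748, -0.126, 0.099], 0.152)]
(0.527, -0.187) [([0.608, -0.098, 0.074], 0.12), ([0.61, -0.087, 0.1], 0.13), ([0.605, -0.073, 0.075], 0.138), ([0.624, -0.078, 0.101], 0.146)]
```

```bash
cat >> h.py <<'E'
from bench import *
ZT=0.22
def Q(a):
    a=np.radians(a); return np.array([np.cos(a/2),np.sin(a/2),0,0])
def pick(xy,yaw,gh,opn):
    x,y=xy
    move_ptp([x,y,ZT],Q(yaw)); move_gripper(opn)
    servo_line([x,y,gh+.03],rate=.15)
    c=servo_line([x,y,gh],rate=.05,contact_N=8)
    print("at",current_position().round(4) if hasattr(current_position(),'round') else current_position(),"contact",c)
    move_gripper(0.0); print("gap",current_finger_gap())
    servo_line([x,y,gh+.03],rate=.06); 
    servo_line([x,y,ZT],rate=.2); print("gap",round(current_finger_gap(),4),"t",current_clock())
def carry(xy,yaw): move_ptp([xy[0],xy[1],ZT],Q(yaw))
def put(xy,gh,rel):
    x,y=xy; z=.005+gh
    servo_line([x,y,z+.03],rate=.15)
    servo_line([x,y,z+.008],rate=.06)
    sleep(.15)
    c=servo_line([x,y,z-.0015],rate=.015,contact_N=2.5)
    print("contact",c,"z err",round(float(current_position()[2]-z),4),"gap",round(current_finger_gap(),4))
    return c
def release(xy,rel):
    move_gripper(rel); sleep(.15); p=np.array(current_position())
    servo_line([p[0],p[1],p[2]+.05],rate=.06)
    servo_line([p[0],p[1],ZT],rate=.2); print("t",current_clock())
def bay(t,o):
    X,Y,a={"small":(.4766,-.3673,14.2),"large":(.588,-.0803,-5.6),"jar":(.5675,-.2186,-3.9)}[t]
    a=np.radians(a); return (X+o*np.cos(a),Y+o*np.sin(a))
YAW={"small":104.2,"large":84.4,"jar":86.1}
def snap(c,n):
    d=capture(c); cv2.imwrite(f"pics/{n}.png",d["image"]); np.savez("last_%s.npz"%c,**d); return d
E
python3 - <<'E'
from h import *
print(bay("small",0),bay("small",-.048),bay("large",-.033),bay("jar",.043))
pick((.523,.334),90,.018,.055)
snap("side","s1")
E
```

```text
(np.float64(0.4766), np.float64(-0.3673)) (np.float64(0.43006662320503336), np.float64(-0.37907475452218253)) (np.float64(0.5551574958005996), np.float64(-0.07707976430794806)) (np.float64(0.610400423989931), np.float64(-0.22152465749860567))
at [0.523  0.334  0.0179] contact False
gap 0.024400630398103723
gap 0.0243 t 7.575
```

View pics/s1.png

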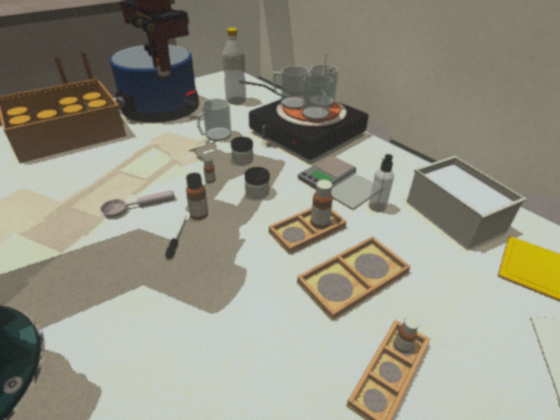

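The bottle has gone from its spot at (177,144) and hangs in the gripper at about (163,60). The gap of 24 mm matches its 25 mm body.

```bash
python3 - <<'E'
from h import *
b=bay("small",-.048); carry(b,104.2)
put(b,.018,.045); snap("side","s2"); 
E
```

```text
contact True z err 0.0001 gap 0.0242
```

View pics/s2.png

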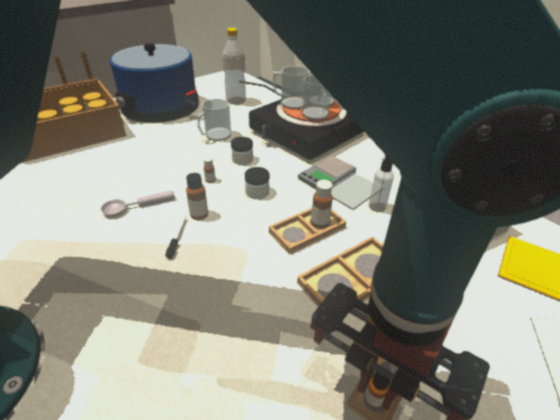

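The small bottle is standing between the fingers in the end bay, at about (377,385). Contact came at the expected height, so I'll release it and go for the white-cap bottle.

```bash
python3 - <<'E'
from h import *
release(None,.042)
snap("top","t3a")
pick((.5272,.1851),90,.018,.055)
snap("top","t3"); snap("side","s3")
E
```

```text
t 15.2083
at [0.5272 0.1851 0.0179] contact False
gap 0.024672499848552583
gap 0.0242 t 22.05
```

View pics/t3.png

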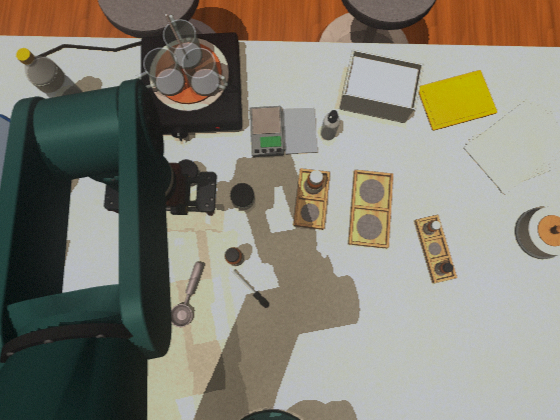

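View pics/s3.png

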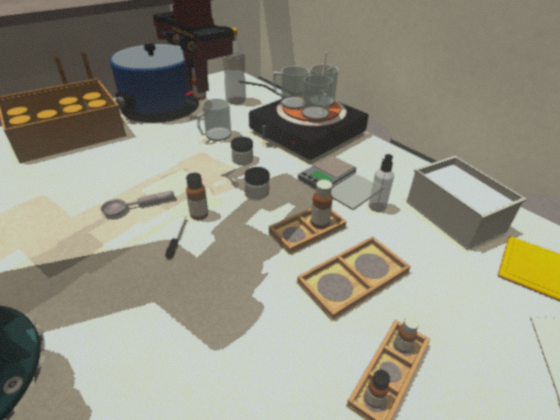

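The black-cap bottle stands upright in the end bay, at (378,385) in the side view and (445,268) in the top view. The white-cap bottle is held with a 24 mm gap.

```bash
python3 - <<'E'
from h import *
b=bay("small",0); carry(b,104.2)
if put(b,.018,.042):
    release(None,.042)
    pick((.4437,.0917),90,.031,.065)
    snap("side","s4");snap("top","t4")
E
```

```text
contact True z err 0.0001 gap 0.0239
t 29.1333
at [0.4437 0.0917 0.0309] contact False
gap 0.037268163505099296
gap 0.0375 t 35.475
```

View pics/s4.png

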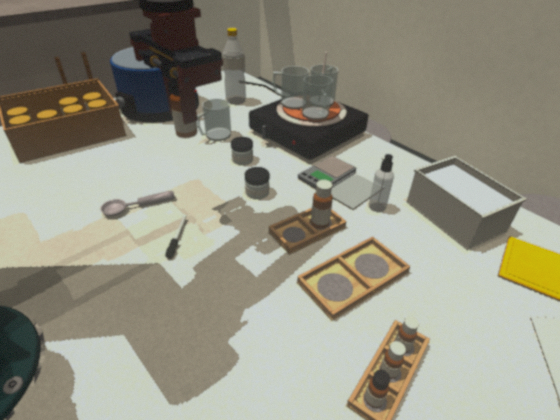

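The small tray now holds three upright bottles, at (378,385), (394,358) and (407,333). The large bottle hangs upright in the gripper at (185,115).

```bash
python3 - <<'E'
from h import *
b=bay("large",-.033); carry(b,84.4)
if put(b,.031,.055):
    release(None,.055)
    pick((.637,.211),90,.026,.080)
    snap("side","s5")
E
```

```text
contact True z err 0.0001 gap 0.0376
t 41.2333
at [0.6371 0.211  0.0259] contact False
gap 0.05343900770058808
gap 0.0536 t 47.1167
```

View pics/s5.png

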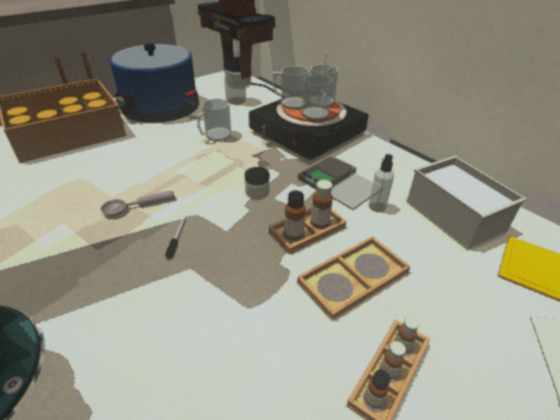

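The large bottle stands beside the stored one, at (294,215) and (321,203). The first jar is held, so it goes in the far bay and the second jar follows.

```bash
python3 - <<'E'
from h import *
b=bay("jar",.043); carry(b,86.1)
if put(b,.026,.072):
    release(None,.072)
    pick((.584,.0792),90,.026,.080)
    snap("side","s6")
E
```

```text
contact True z err 0.0003 gap 0.0537
t 53.65
at [0.584  0.0792 0.0259] contact False
gap 0.05356356492921269
gap 0.0538 t 59.325
```

View pics/s6.png

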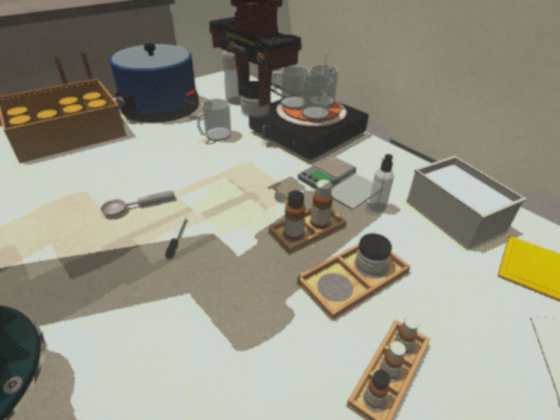

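The first jar is upright in the far bay at (374,254). The second is in the gripper.

```bash
python3 - <<'E'
from h import *
b=bay("jar",-.043); carry(b,86.1)
if put(b,.026,.072):
    release(None,.072)
    move_ptp([.135,.584,.223],Q(77)); sleep(.3)
    W=cloud(snap("top","t7")).reshape(-1,3); snap("side","s7")
    for n,c,h in [("black",bay("small",-.048),.063),("white",bay("small",0),.063),("st_s",(.5235,-.3524),.063),("large",bay("large",-.033),.101),("st_l",(.6187,-.0833),.101),("jA",bay("jar",.043),.057),("jB",bay("jar",-.043),.057)]:
        m=(np.hypot(W[:,0]-c[0],W[:,1]-c[1])<.032)&(abs(W[:,2]-h)<.007); t=W[m]; print(n,np.round(c,4),t.mean(0).round(4),len(t))
    print(current_clock())
E
```

```text
contact True z err 0.0002 gap 0.0537
t 65.4167
black [ 0.4301 -0.3791] [ 0.4313 -0.3755  0.0629] 74
white [ 0.4766 -0.3673] [ 0.4771 -0.3639  0.0626] 70
st_s [ 0.5235 -0.3524] [ 0.5237 -0.3523  0.063 ] 66
large [ 0.5552 -0.0771] [ 0.5556 -0.0754  0.1011] 148
st_l [ 0.6187 -0.0833] [ 0.6184 -0.0832  0.1008] 140
jA [ 0.6104 -0.2215] [ 0.6112 -0.2192  0.0569] 442
jB [ 0.5246 -0.2157] [ 0.5257 -0.2135  0.0571] 463
68.9333
```

View pics/t7.png

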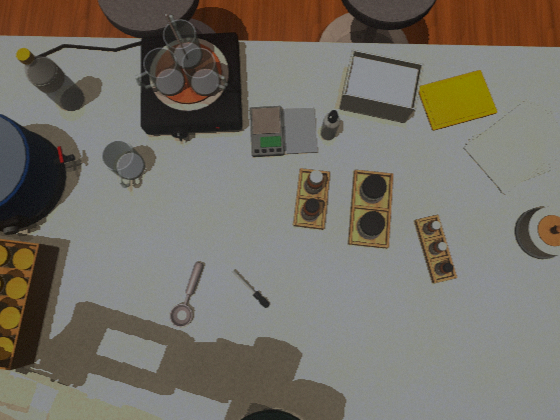

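View pics/s7.png

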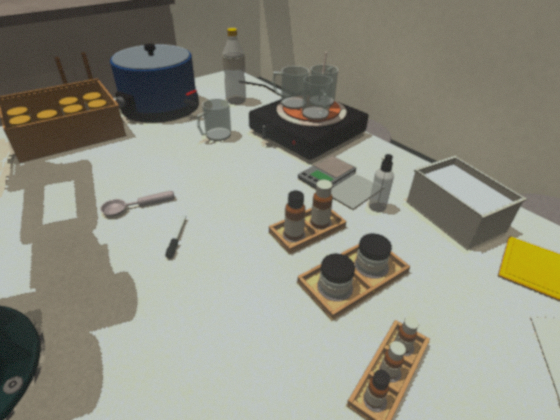

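All five things stand upright on the bay floors, with their tops at 63, 101 and 57 mm as expected. The stored bottles haven't moved, and the arm is clear.

```bash
python3 -c "
from bench import *
print(close_job())"
```

```text
the job is handed in; nothing more can be done
None
```

All five things are back in the trays, upright and one to a bay, and the job is handed in. It was done at about 69 s on the robot's clock, against the 128 s limit.

- **Small tray:** the black-cap bottle is in the end bay and the white-cap one in the middle, next to the stored bottle.
- **Large tray:** the large bottle stands beside the stored one.
- **Jar tray:** there is one jar in each bay.

Each piece was lowered slowly until it touched the bay floor, within 0.3 mm of the expected height, and only then released.

**Last checks:** seen from the top camera, the tops are at 63, 101 and 57 mm, as they should be for pieces standing on the bay floors. The two stored bottles are within 0.5 mm of where they started.

The top and side cameras disagreed by up to about 5 mm at the start, so I averaged them. The final top view puts the pieces 2–4 mm off my planned bay centres, well within the bays' clearances. No check failed.

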